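# Scan the stock label on the large paint tin

## Robot

A 6-joint arm with a two-finger parallel gripper is mounted at the origin on a cart in front of the work surface, level with it; the furniture and walls round the work are solid. World frame = base frame: x ahead of the robot, y to its left, z up, the work surface at z = 0. Lengths are in mm, angles in rad, forces in N, time in s.
With the tool pointing down it reaches from about 300 to 775 mm from the base axis. Payload 14.6 kg.
Tool frame: the origin (TCP) lies midway between the tips of the shut fingers; the grasp point (between the pads) lies 19 mm behind it; z points along the fingers, y is the line along which they close (so a half turn about z gives the same grasp; the last joint's range is limited). The gripper opens to 94 mm and grips with 3 to 60 N. Pads are 16 mm wide; open, the fingers measure 119 mm over their backs; the gripper's body (75 mm by 177 mm) begins 78 mm behind the grasp point.
Start: joints at [1.27, 0.3, 1.521, -0, 1.321, -0.067], TCP at [127.42, 535.027, 205.446] pointing down, gripper open.
Joint ranges: [-3.03, 3.03], [-0.79, 2.21], [0.23, 2.52], [-1.04, 4.18], [0, 3.07], [-2.55, 2.55]. Speed limits (rad/s): [2.22, 2.22, 2.57, 3.14, 3.14, 3.14].

## Interface

Orientations are given as [roll, pitch, yaw] about the fixed x, y, z axes, in that order (R = Rz(yaw) Ry(pitch) Rx(roll)).
In Python, from cell import manip, camera gives the robot as it stands.
- The arm moves only by the tool move_arm, never from a script. Its arguments are lists of equal length, an entry for each row: "dp": the shift along the world's x, y, z in mm, a list of three; "rotation": the turn, a rotation vector about the world's x, y, z in rad, a list of three; "hand": the opening, from 0 (shut) to 1 (fully open). A call has 1 to 10 rows; each row shifts and turns the commanded pose from where the row before left it; what a row does not reach is not made up. A row lasts 1/8 s, in which the tool goes at most 62.5 mm and 10.7 degrees, less where a joint would pass 70% of its speed; a pose out of reach is approached as far as the arm can. A call with a gripper value outside its range is refused whole. The fingers move at their own pace and stop on an object; "newtons" is the grip in N (left out, the last holds). Time passes only in rows, so rows that do not move let the fingers close. It gives the time, the measured TCP pose, the force, the opening and the grip force at its end, in the units of the state.
- manip.read_state(): the state, without advancing time (a new reading comes with each control period).
- camera(name): name is "scene" or "top" or "wrist"; returns a dict with "image" (400x640x3 uint8, red, green, blue), "fx", "fy", "cx", "cy" (pixels), "k1" (the pictures are not rectified: a ray, as slopes to the right and down, at radius r is drawn at 1 + k1 r^2 times it, then the intrinsics apply), "R" (3x3) and "t" (3): a world point X has camera coordinates R X + t; the wrist camera has in their place "mount" (4x4, takes a point from camera to tool coordinates, whose origin is the TCP and whose axes are the flange's). Camera axes: x right, y down, z forward; pixel columns grow to the right and rows downward; lengths in mm; the calibration is good to about 2 mm. A picture is of the moment at which its call begins: read the wrist's pose just before it. There is no depth.
- manip.sign_off(): hands the job in; it is judged then, once.
The state is a dict: "clock": time; "joints": joint angles; "qd": joint speeds; "effort": joint torques, N m; "eef_pos": TCP position; "eef_rot": TCP orientation; "wrist_force": force on the tool from outside, world axes, zero at the start; "moment": the same for the moment, N m; "finger_gap": finger opening in mm; "finger_force": force on a finger pad.
Only numpy, scipy, OpenCV 4.12 (cv2) and the standard library are available. Lean on these libraries where they do the work, as an engineer would, in place of code of your own. Each camera call takes 0.05 s, during which the arm holds its last target. There are 200 camera calls.

## Task

Pick up the handheld scanner from its charging pad and read the barcode label on the larger of the two paint tins: point the scanner's window at the middle of the label from about 10 cm in front of it, and hold it there steadily for about two seconds. Then stand the scanner back upright on the middle of its charging pad and let go. Do not push either tin out of its place.

Things in the scene. Friction and masses are not known exactly. Their poses are not given: they have to be found in the camera images.
- scanner: Loose handheld scanner, 0.25 kg (plus or minus about 30 %), about 81 mm long, 52 mm wide and 121 mm tall, standing upright on a flat black battery foot 66 x 52 x 18 mm. Above the foot are a narrow grip (34 x 28 mm) and a grey head, a box 80 long x 40 wide x 36 mm, tipped 25 degrees nose down. Origin at the centre of the foot's underside; x forward (the side the window looks to), y left, z up
- scanner_grip (a point): Centre of the scanner's head, 12 mm ahead of and 88 mm above its origin. The head's flat upright sides lie 20 mm to either side along the scanner's y: a good place to grip from straight above, fingers closing along y; the wrist may also tilt forward over the scanner's nose by up to 40 degrees.
- scanner_window: Dark glass window, 34 x 26 mm, in the front end of the scanner's head. Origin at the centre of the glass, 48 mm ahead of and 71 mm above the scanner's origin; its x axis is the line of sight, straight out of the window, 25 degrees below the horizontal when the scanner stands upright
- pad: Charging pad fixed to the bench, a flat black slab 130 (x) x 110 (y) x 12 mm with no rim, a small metal strip near its +x edge. Origin at the centre of its underside; its top is 12 mm above. The scanner stands on it. Over all this hangs a wooden loft, 0.70 m above the bench from about x = 0.2 on: the elbow must stay below its front beam, or behind it
- large_tin: The larger paint tin, 102 mm across and 120 mm tall, 0.9 kg, standing loose on the bench. Origin at the centre of its underside, z up; its label is on its -x side
- large_label: Barcode label to be read: white paper 64 wide x 46 mm tall with black upright bars on a 72 x 54 mm grey plate, clipped upright on the larger tin. Origin at the centre of its front face, 58 mm out from the tin's axis and 78 mm above the bench; the face looks along its own -x axis (horizontal), y across, z up
- small_tin: The smaller paint tin, 78 mm across and 78 mm tall, with a smaller label of the same kind (42 x 30 mm) that is not to be read; 0.5 kg, loose. Origin at the centre of its underside

How it is judged (in metres and radians):
On the way:
1. held clear of its pad, the scanner points at the larger label: 50 to 170 mm away, sight line within 16 mm of its centre and 0.8 rad of square, steady (20 mm/s, 0.15 rad/s) for 1 s (x of large_label in the frame of scanner_window between 0.05 and 0.17 m and y of large_label in the frame of scanner_window between -0.016 and 0.016 m and z of large_label in the frame of scanner_window between -0.016 and 0.016 m and x of scanner_window in the frame of large_label below -0.03 m and angle between the x axis of scanner_window and the x axis of large_label, either way round below 0.8 rad and linear speed of scanner below 0.02 m/s and angular speed of scanner below 0.15 rad/s and contact force between the fingers and scanner above 0.5 N and contact force between scanner and pad below 0.01 N and height (world z) of scanner above 0.02 m), for 1 s.
At the end, for the whole second after the job is handed in: The scanner stands upright (within 0.1 rad) and at rest on the charging pad, released, the centre of its foot within 35 mm (pad x) and 30 mm (pad y) of the pad's centre; it may face any way (x of scanner in the frame of pad between -0.035 and 0.035 m and y of scanner in the frame of pad between -0.03 and 0.03 m and z of scanner in the frame of pad between 0.008 and 0.016 m and angle between scanner's own z axis and vertical below 0.1 rad and linear speed of scanner below 0.02 m/s and contact force between the fingers and scanner below 0.05 N); the robot touches nothing.
It fails at once if the large tin is pushed more than 15 mm from its place (distance of large_tin from where it was at the start of the episode above 0.015 m).
It fails at once if the small tin is pushed more than 15 mm from its place (distance of small_tin from where it was at the start of the episode above 0.015 m).
It also fails if it takes over 72 s, if anything falls off the work surface, if the arm or the gripper's body presses on something with over 40 N, if the wrist force passes 120 N, or if a joint passes its speed limit or range.

## Working session

There is one attempt and no reset: what is moved stays moved. The work goes in short steps, Python scripts to look and compute and a tool call to move; the robot and the scene stay as the last step left them, time stands still between calls to the robot, and variables do not carry over. Pictures are saved under pics/ and viewed, at most 10 in all, crops included, and the job is handed in when it is done.

Besides the shell and the picture viewer there is one more tool, called by a JSON object that holds its "op" and its "data", one argument or row to a line. move_arm: Moves the arm, as the interface text tells. Its arguments: {"type":"object","properties":{"dp":{"type":"array","items":{"type":"array","items":{"type":"number"}}},"rotation":{"type":"array","items":{"type":"array","items":{"type":"number"}}},"hand":{"type":"array","items":{"type":"number"}},"newtons":{"type":"number"}},"required":["dp","rotation","hand"]}

```bash
mkdir -p pics; ls
python3 - <<'E'
from cell import manip,camera
import cv2,json,numpy as np
print(manip.read_state())
for n in ["top","scene"]:
    c=camera(n); cv2.imwrite(f"pics/{n}0.png",c["image"][:,:,::-1])
    print(n,{k:(np.round(v,4).tolist()) for k,v in c.items() if k!="image"})
E
```

```text
pics
{'clock': 0.0, 'joints': array([ 1.27040132e+00,  3.00485865e-01,  1.52157132e+00,  2.94319335e-06,
        1.32068069e+00, -6.65890300e-02]), 'qd': array([ 0.00064594,  0.00075149,  0.00112371, -0.00063201, -0.00011881,
        0.00099576]), 'effort': array([ 2.18268862e-03, -5.31809771e+01, -3.52741814e+01,  7.09030358e-02,
        2.42699473e-02, -6.88259024e-05]), 'eef_pos': array([127.3457841 , 534.79311006, 204.88235615]), 'eef_rot': array([-3.14045016e+00, -7.90472214e-05,  2.90778590e+00]), 'wrist_force': array([-0.16325895,  0.61211871,  1.00341732]), 'moment': array([-0.00809206,  0.03539913,  0.02747258]), 'finger_force': 0.0, 'finger_gap': 94.17008502942073}
top {'fx': 501.1772, 'fy': 501.1772, 'cx': 320.869, 'cy': 201.0976, 'k1': -0.0926, 'R': [[-0.1538, -0.9881, -0.0017], [-0.8075, 0.1267, -0.5761], [0.5694, -0.0872, -0.8174]], 't': [-199.0613, 574.6294, 541.2809]}
scene {'fx': 515.6936, 'fy': 515.6936, 'cx': 316.2506, 'cy': 195.6, 'k1': -0.0272, 'R': [[-0.6282, -0.778, -0.0134], [-0.6008, 0.4959, -0.627], [0.4944, -0.3858, -0.7789]], 't': [153.4824, 571.9269, 742.6535]}
```

View pics/top0.png

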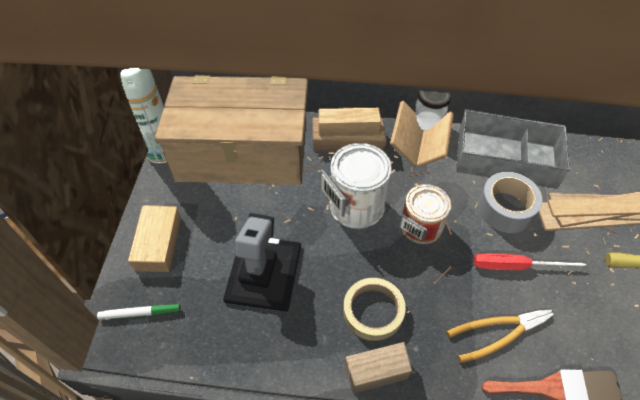

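View pics/scene0.png

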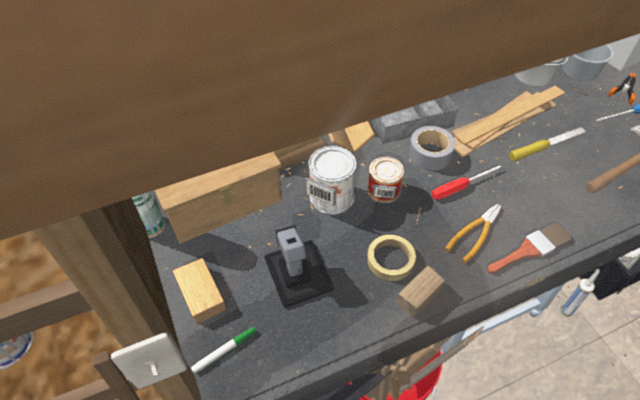

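The top view shows the scanner on its pad near (256,250), the large tin near (358,185) with its label at (333,193), and the small tin near (426,213). The scene view shows them near (292,250), (331,180) with label (323,193), and (385,180). I'll enlarge both.

Run:
```python
import cv2
a=cv2.imread("pics/top0.png")[135:320,215:465]; cv2.imwrite("pics/topc.png",cv2.resize(a,None,fx=3.2,fy=3.2,interpolation=cv2.INTER_CUBIC))
a=cv2.imread("pics/scene0.png")[140:310,255:415]; cv2.imwrite("pics/scenec.png",cv2.resize(a,None,fx=3.5,fy=3.5,interpolation=cv2.INTER_CUBIC))
```

```text
(no output)
```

View pics/topc.png

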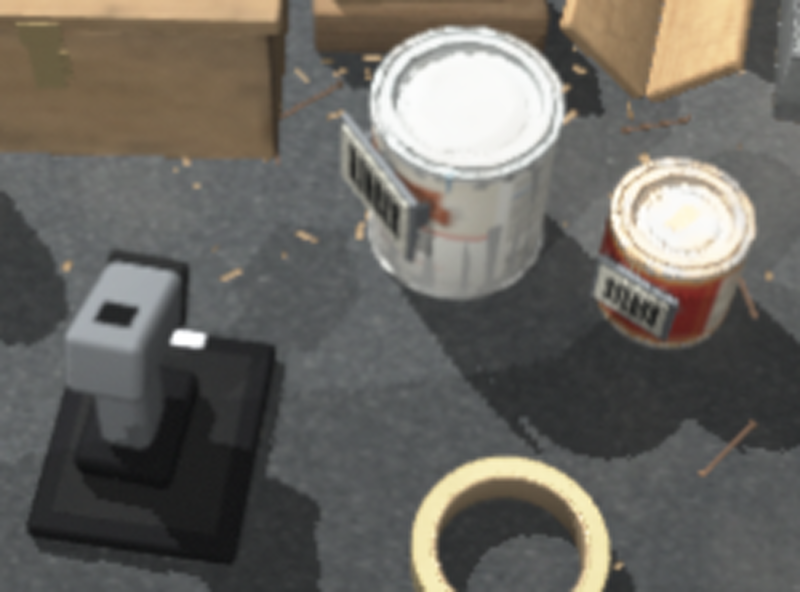

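View pics/scenec.png

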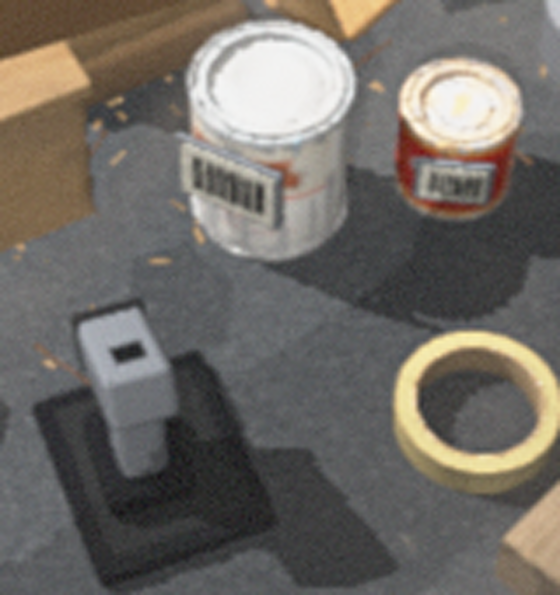

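Top crop (×3.2, offset 215,135): label plate corners (343,117), (417,214), (410,258), (345,180). Head: nose corners (112,254), (187,263); rear top corners (68,338), (148,350). Pad: (273,346), (236,548), (32,524).
Scene crop (×3.5, offset 255,140): plate (182,138), (282,172), (276,224), (185,188). Head: nose corners (75,318), (142,302); rear corners (105,385), (172,372). Pad: (37,408), (200,352), (273,518), (105,582).

```bash
cat > h.py <<'E'
import numpy as np, pickle
from scipy.optimize import least_squares
from scipy.spatial.transform import Rotation as Ro
def proj(c,X,R=None,t=None):
    R=np.array(c["R"]) if R is None else R; t=np.array(c["t"]) if t is None else t
    p=np.atleast_2d(X)@R.T+t; s=p[:,:2]/p[:,2:]; s=s*(1+c["k1"]*(s**2).sum(1,keepdims=True))
    return s*[c["fx"],c["fy"]]+[c["cx"],c["cy"]]
def rz(a): return Ro.from_euler('z',a).as_matrix()
def place(p,L,z=0): return np.array(L)@rz(p[2]).T+[p[0],p[1],z]
HR=Ro.from_euler('y',np.radians(25)).as_matrix()
def head(L): return np.array(L)@HR.T+[12,0,88]
E
python3 - <<'E'
from h import *
from cell import camera
T=camera("top");S=camera("scene")
for c in (T,S): c.pop("image")
pickle.dump((T,S),open("cams.pkl","wb"))
tp=lambda l:np.array(l)/3.2+[215,135]-0.35
sp=lambda l:np.array(l)/3.5+[255,140]-0.35
def fit(name,L,z,ti,tpts,si,spts,p0):
    L=np.array(L,float)
    f=lambda p:np.r_[(proj(T,place(p,L[ti],z))-tp(tpts)).ravel(),(proj(S,place(p,L[si],z))-sp(spts)).ravel()]
    r=least_squares(f,p0,loss='soft_l1'); print(name,r.x.round(3)); print(f(r.x).reshape(-1,2).round(1).tolist()); return r.x
# y left; image left = +y
fit("label",[[0,36,27],[0,-36,27],[0,-36,-27],[0,36,-27]],78,[0,1,2,3],[(343,117),(417,214),(410,258),(345,180)],[0,1,2,3],[(182,138),(282,172),(276,224),(185,188)],[600,-50,-.5])
hd=head([[40,20,18],[40,-20,18],[-40,20,18],[-40,-20,18]])
fit("scanner",hd,12,[0,1,2,3],[(112,254),(187,263),(68,338),(148,350)],[0,1,2,3],[(75,318),(142,302),(105,385),(172,372)],[450,80,0])
fit("pad",[[65,55,12],[65,-55,12],[-65,-55,12],[-65,55,12]],0,[1,2,3],[(273,346),(236,548),(32,524)],[0,1,2,3],[(37,408),(200,352),(273,518),(105,582)],[450,80,0])
th=np.linspace(0,2*np.pi,60)
for n,r,h,te,se in [("large",51,120,(370,565,25,178),(187,356,18,142)),("small",39,78,(608,756,158,282),(397,522,57,146))]:
    ring=np.c_[r*np.cos(th),r*np.sin(th),0*th+h]
    bb=lambda q:np.array([[q[:,0].min(),q[:,1].min()],[q[:,0].max(),q[:,1].max()]])
    B=lambda e:[(e[0],e[2]),(e[1],e[3])]
    f=lambda p:np.r_[(bb(proj(T,ring+[*p,0]))-tp(B(te))).ravel(),(bb(proj(S,ring+[*p,0]))-sp(B(se))).ravel()]
    r=least_squares(f,[600,-50]);print(n,r.x.round(1),r.fun.round(1))
E
```

```text
label [ 620.4   -318.764  243.867]
[[-0.1, -0.8], [-0.2, -1.7], [0.8, 2.6], [-0.7, -1.6], [-0.4, -1.2], [1.1, 1.3], [2.4, 2.2], [-0.5, 0.4]]
scanner [ 482.769   14.212 -321.58 ]
[[-92.9, 45.9], [-105.8, 62.8], [-131.1, 32.6], [-146.4, 50.2], [-45.4, 64.5], [-45.6, 77.8], [-79.7, 70.5], [-78.8, 84.0]]
pad [ 529.805 -184.169  382.981]
[[1.0, -1.9], [-0.3, 3.5], [-2.5, 2.0], [-1.7, -1.8], [-0.0, -2.4], [3.0, -0.5], [-0.2, 0.2]]
large [ 642.5 -368.9] [-0.2  0.2 -0.4 -0.5  0.9  0.2  0.  -0.2]
small [ 579.  -474.6] [-0.4 -0.  -0.8 -1.2  1.4 -0.   0.8  0.6]
```

Run:
```python
from h import *
T,S=pickle.load(open("cams.pkl","rb"))
tp=lambda l:np.array(l)/3.2+[215,135]-0.35
sp=lambda l:np.array(l)/3.5+[255,140]-0.35
def fit(name,L,z,ti,tpts,si,spts,p0):
    L=np.array(L,float)
    f=lambda p:np.r_[(proj(T,place(p,L[ti],z))-tp(tpts)).ravel(),(proj(S,place(p,L[si],z))-sp(spts)).ravel()]
    r=least_squares(f,p0,x_scale=[100,100,1]); print(name,r.x.round(3)); print(f(r.x).reshape(-1,2).round(1).tolist()); return r.x
fit("label",[[0,36,27],[0,-36,27],[0,-36,-27],[0,36,-27]],78,[0,1,2,3],[(343,117),(417,214),(410,258),(345,180)],[0,1,2,3],[(182,138),(282,172),(276,224),(185,188)],[620,-320,-1.1])
hd=head([[40,20,18],[40,-20,18],[-40,20,18],[-40,-20,18]])
for y in (0,-.3,-.6):fit("scanner",hd,12,[0,1,2,3],[(112,254),(187,263),(68,338),(148,350)],[0,1,2,3],[(75,318),(142,302),(105,385),(172,372)],[530,-180,y])
fit("pad",[[65,55,12],[65,-55,12],[-65,-55,12],[-65,55,12]],0,[1,2,3],[(273,346),(236,548),(32,524)],[0,1,2,3],[(37,408),(200,352),(273,518),(105,582)],[530,-180,-.3])
```

```text
label [ 620.936 -318.664   -1.168]
[[-0.3, -1.0], [-0.1, -2.1], [0.9, 2.3], [-0.9, -1.8], [-0.6, -1.2], [0.9, 1.0], [2.2, 2.0], [-0.8, 0.4]]
scanner [ 5.29170e+02 -1.76255e+02 -3.44000e-01]
[[-0.1, -0.7], [0.4, 0.4], [-2.1, 0.2], [-1.1, 0.9], [-0.3, -0.4], [-0.3, -1.3], [0.8, 0.2], [2.2, -2.1]]
scanner [ 5.29170e+02 -1.76255e+02 -3.44000e-01]
[[-0.1, -0.7], [0.4, 0.4], [-2.1, 0.2], [-1.1, 0.9], [-0.3, -0.4], [-0.3, -1.3], [0.8, 0.2], [2.2, -2.1]]
scanner [ 5.29170e+02 -1.76255e+02 -3.44000e-01]
[[-0.1, -0.7], [0.4, 0.4], [-2.1, 0.2], [-1.1, 0.9], [-0.3, -0.4], [-0.3, -1.3], [0.8, 0.2], [2.2, -2.1]]
pad [ 5.30562e+02 -1.84189e+02 -2.93000e-01]
[[0.9, -2.2], [-0.4, 3.0], [-2.5, 1.6], [-1.9, -2.0], [-0.3, -2.6], [2.8, -0.8], [-0.4, -0.1]]
```

Run:
```python
from h import *
import cv2
T,S=pickle.load(open("cams.pkl","rb"))
def ray(c,u,v):
    d=np.array([(u-c["cx"])/c["fx"],(v-c["cy"])/c["fy"]]);s=d.copy()
    for _ in range(20): s=d/(1+c["k1"]*(s@s))
    R=np.array(c["R"]);return -R.T@np.array(c["t"]),R.T@np.r_[s,1]
def at(c,u,v,z=0):
    o,d=ray(c,u,v);return (o+d*(z-o[2])/d[2]).round(0)[:2]
print("cams",ray(T,320,200)[0].round(),ray(S,320,200)[0].round())
print("chest base",at(T,175,180),at(T,302,183))
for z in (80,120,160): print("chest top z",z,at(T,163,137,z),at(T,307,140,z),at(S,165,212,z),at(S,278,181,z))
print("bench corner",at(T,65,378),at(T,90,300),at(T,155,165),at(S,195,398))
# vertical post edges
f=lambda p:np.r_[(proj(T,[p[0],p[1],p[2]])-[5,205]),(proj(T,[p[0],p[1],p[3]])-[88,350])]
for e,(a,b) in {"T right":((5,205),(88,350)),"S right":((125,210),(188,380))}.items():
    c=T if e[0]=="T" else S
    f=lambda p:np.r_[proj(c,[p[0],p[1],p[2]])[0]-a,proj(c,[p[0],p[1],p[3]])[0]-b]
    r=least_squares(f,[250,250,500,100]);print(e,r.x.round(),r.cost)
print("beam edge z=700:",at(T,0,65,700),at(T,640,100,700),at(S,0,232,700),at(S,640,28,700))
```

```text
cams [ 125. -222.  773.] [ 73. 122. 939.]
chest base [758. -30.] [ 712. -275.]
chest top z 80 [800. -25.] [ 749. -292.] [786. -30.] [ 704. -264.]
chest top z 120 [761. -37.] [ 713. -288.] [753. -23.] [ 674. -246.]
chest top z 160 [722. -48.] [ 677. -284.] [720. -16.] [ 645. -228.]
bench corner [392. 142.] [522. 113.] [803.  11.] [445. 117.]
T right [ 156. -165.  762.  656.] 5027.889015218526
S right [ 699.   64.  243. -514.] 147.2210651757128
beam edge z=700: [ 227. -161.] [ 192. -303.] [319. 161.] [ 193. -308.]
```

Run:
```python
from h import *
import cv2
T,S=pickle.load(open("cams.pkl","rb"))
def ray(c,u,v):
    d=np.array([(u-c["cx"])/c["fx"],(v-c["cy"])/c["fy"]]);s=d.copy()
    for _ in range(20): s=d/(1+c["k1"]*(s@s))
    R=np.array(c["R"]);return -R.T@np.array(c["t"]),R.T@np.r_[s,1]
def plane(c,a,b):
    o,d1=ray(c,*a);_,d2=ray(c,*b);n=np.cross(d1,d2);n/=np.linalg.norm(n);return n,n@o
n1,k1=plane(T,(5,205),(88,350));n2,k2=plane(S,(125,210),(188,380))
d=np.cross(n1,n2);print("dir",d.round(3),"det",np.linalg.norm(d))
for z in (700,500,300,100,0,-200):
    print(z,np.linalg.solve([n1[:2],n2[:2]],[k1-n1[2]*z,k2-n2[2]*z]).round())
a=cv2.imread("pics/top0.png")[150:400,0:210];b=cv2.imread("pics/scene0.png")[150:400,0:260]
cv2.imwrite("pics/post.png",np.hstack([cv2.resize(a,None,fx=1.7,fy=1.7),cv2.resize(b,None,fx=1.7,fy=1.7)]))
```

```text
dir [-0.087  0.066 -0.675] det 0.6838411420976241
700 [536.  49.]
500 [511.  68.]
300 [485.  88.]
100 [459. 107.]
0 [447. 117.]
-200 [421. 136.]
```

View pics/post.png

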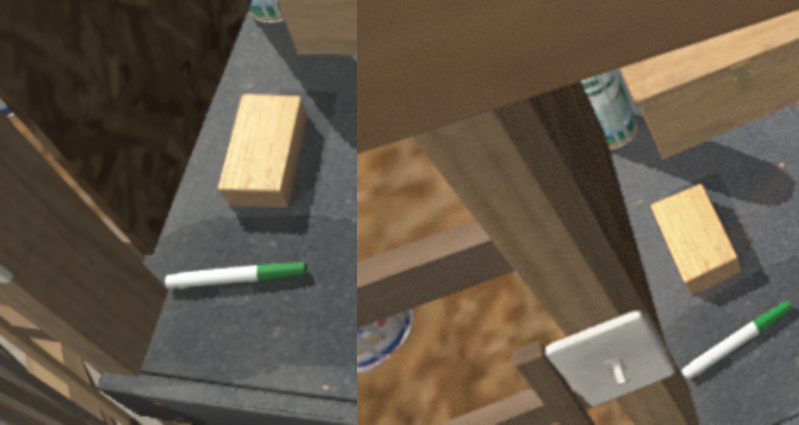

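The crop shows a post standing on the bench's near-left corner: its foot is about (82,369)–(98,320) in the top view, so roughly x 390–490, y 110–150 mm. The arm has to retract before it swings past. I'll pull in first and fit the arm geometry so I can check elbow clearance.

Run:
```python
from cell import manip,camera
import pickle
c=camera("wrist");print(c["mount"].round(3),c["fx"],c["k1"])
s=manip.read_state();pickle.dump([s],open("st.pkl","wb"))
```

```text
[[  -0.      -0.968   -0.252   73.424]
 [   1.      -0.       0.      -0.659]
 [  -0.      -0.252    0.968 -179.812]
 [   0.       0.       0.       1.   ]] 309.09665587247326 -0.008031514438027357
```

{"op": "move_arm", "data": {
  "dp": [
    [-10,-45,10],
    [-10,-45,10],
    [-10,-45,10],
    [-10,-45,10],
    [-5,-20,10]
  ],
  "rotation": [
    [0,0,0],
    [0,0,0],
    [0,0,0],
    [0,0,0],
    [0,0,0]
  ],
  "hand": [1,1,1,1,1]
}}

```text
clock: 0.88
eef_pos: [82.0, 333.4, 255.9]
eef_rot: [3.141, 0.0, 2.908]
wrist_force: [-0.2, -0.5, 0.6]
finger_gap: 93.6
finger_force: 0.0
```

```bash
cat >> h.py <<'E'
def log():
    from cell import manip
    s=manip.read_state();L=pickle.load(open("st.pkl","rb"));L.append(s);pickle.dump(L,open("st.pkl","wb"));return s
E
python3 -c "
from h import *
s=log();print(s['joints'].round(3),s['eef_pos'].round(1),s['eef_rot'].round(3),s['wrist_force'])"
```

```text
[ 1.223 -0.226  1.949  0.     1.418 -0.114] [ 82.  333.4 255.9] [3.141 0.    2.908] [-0.1557933  -0.47329618  0.56596664]
```

{"op": "move_arm", "data": {
  "dp": [
    [43,-22,0],
    [42,-21,0],
    [39,-26,0],
    [35,-31,0],
    [18,-45,0],
    [24,-38,0],
    [18,-41,0],
    [12,-42,0],
    [21,-44,0],
    [0,-46,0]
  ],
  "rotation": [
    [0,0,0],
    [0,0,0],
    [0,0,0],
    [0,0,0],
    [0,0,0],
    [0,0,0],
    [0,0,0],
    [0,0,0],
    [0,0,-0.05],
    [0,0,-0.06]
  ],
  "hand": [1,1,1,1,1,1,1,1,1,1]
}}

```text
clock: 2.12
eef_pos: [334.8, -22.6, 255.4]
eef_rot: [-3.142, -0.0, 2.796]
wrist_force: [0.7, 0.2, -0.0]
finger_gap: 93.8
finger_force: 0.0
```

```bash
python3 -c "
from h import *
s=log();print(s['joints'].round(3),s['eef_pos'].round(1),s['eef_rot'].round(3),s['wrist_force'])"
```

```text
[-0.177 -0.245  1.965  0.     1.422 -1.402] [334.8 -22.6 255.4] [-3.142 -0.     2.796] [ 0.69042541  0.21683814 -0.0204167 ]
```

{"op": "move_arm", "data": {
  "dp": [
    [10,-46,0],
    [20,-46,0],
    [40,-22,0],
    [40,-10,0],
    [0,0,0]
  ],
  "rotation": [
    [0,0,0],
    [0,0,0],
    [0,0,0],
    [0,0,0],
    [0,0,0]
  ],
  "hand": [1,1,1,1,1]
}}

```text
clock: 2.75
eef_pos: [445.5, -145.4, 254.3]
eef_rot: [3.141, -0.002, 2.798]
wrist_force: [-0.8, -0.4, 0.1]
finger_gap: 94.0
finger_force: 0.0
```

Run:
```python
from h import *
from cell import camera
import cv2
s=log();print(s['joints'].round(3),s['eef_pos'].round(1),s['eef_rot'].round(3),s['wrist_force'].round(1))
c=camera("wrist");pickle.dump((s,c),open("w1.pkl","wb"));cv2.imwrite("pics/w1.png",c["image"][:,:,::-1])
L=pickle.load(open("st.pkl","rb"))
q=np.array([x['joints'] for x in L]);p=np.array([x['eef_pos'] for x in L])
r=np.hypot(p[:,0],p[:,1]);z=p[:,2]
print(np.c_[r,z,q].round(3).tolist())
# r=a+L2 sin j2+A sin(j23)+B cos(j23); z=d+L2 cos j2+A cos - B sin ; unknown a,L2,A,B,d
a=q[:,1];b=q[:,1]+q[:,2];o=np.ones_like(a);n=0*o
M=np.vstack([np.c_[o,np.sin(a),np.sin(b),np.cos(b),n],np.c_[n,np.cos(a),np.cos(b),-np.sin(b),o]])
x=np.linalg.lstsq(M,np.r_[r,z],rcond=None);print(x[0].round(1),x[1],x[2:],x[3])
```

```text
[-0.394  0.081  1.666  0.     1.396 -1.621] [ 445.5 -145.4  254.3] [ 3.141e+00 -2.000e-03  2.798e+00] [-0.8 -0.4  0.1]
[[549.877, 205.194, 1.27, 0.3, 1.521, -0.0, 1.321, -0.067], [343.329, 255.869, 1.223, -0.226, 1.949, 0.0, 1.418, -0.114], [335.542, 255.372, -0.177, -0.245, 1.965, 0.0, 1.422, -1.402], [468.639, 254.333, -0.394, 0.081, 1.666, 0.0, 1.396, -1.621]]
[  0.7 418.9 444.9  23.2 -62.2] [0.04426599] (np.int32(5), array([3.4470981 , 2.82782999, 0.34215401, 0.05811643, 0.02110227])) [3.4470981  2.82782999 0.34215401 0.05811643 0.02110227]
```

View pics/w1.png

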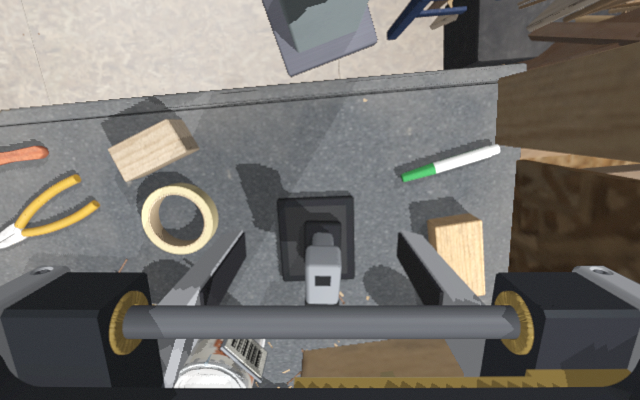

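The wrist view shows the scanner head at about (308–341, 248–303) on the pad (279–355, 196–281), in line with the open fingers. I'll enlarge that part for a finer fit.

Run:
```python
import cv2
a=cv2.imread("pics/w1.png")[185:309,200:370];cv2.imwrite("pics/w1c.png",cv2.resize(a,None,fx=4.5,fy=4.5,interpolation=cv2.INTER_CUBIC))
```

```text
(no output)
```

View pics/w1c.png

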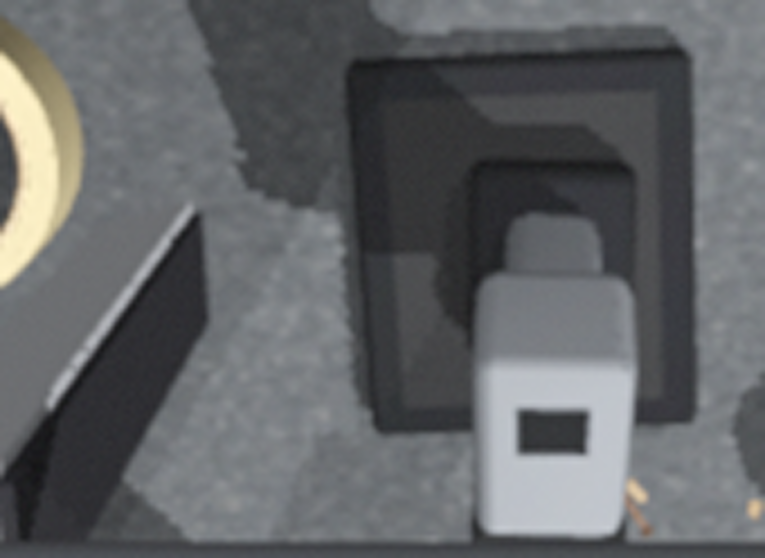

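Crop (×4.5, offset 200,185): head rear-top corners (477,360), (636,361); rear-bottom corners (477,280), (634,278); foot rear-top corners (471,165), (635,164). Pad corners: (350,64), (690,52), (693,420), (378,431).

Run:
```python
from h import *
s,c=pickle.load(open("w1.pkl","rb"))
Rt=Ro.from_euler('xyz',s['eef_rot']).as_matrix();m=np.array(c["mount"])
Rc=(Rt@m[:3,:3]);tc=s['eef_pos']+Rt@m[:3,3];R=Rc.T;t=-R@tc
T,S=pickle.load(open("cams.pkl","rb"))
wp=lambda l:np.array(l)/4.5+[200,185]-.4
tp=lambda l:np.array(l)/3.2+[215,135]-0.35
sp=lambda l:np.array(l)/3.5+[255,140]-0.35
def fit(n,L,z,pts,p0):
    L=np.array(L,float);f=lambda p:(proj(c,place(p,L,z),R,t)-wp(pts)).ravel()
    r=least_squares(f,p0,x_scale=[100,100,1]);print(n,r.x.round(3),f(r.x).reshape(-1,2).round(1).tolist())
    return r.x
hd=head([[-40,-20,18],[-40,20,18],[-40,-20,-18],[-40,20,-18]])
L=np.vstack([hd,[[-33,-26,18],[-33,26,18]]])
fit("scanner",L,12,[(477,360),(636,361),(477,280),(634,278),(471,165),(635,164)],[529,-178,-.3])
fit("pad",[[-65,-55,12],[-65,55,12],[65,55,12],[65,-55,12]],0,[(350,64),(690,52),(693,420),(378,431)],[529,-178,-.3])
x=[0.7,418.9,444.9,23.2,-62.2]
# arm check: TCP radius/z with tool down
def ik(r,z):
    f=lambda q:[x[0]+x[1]*np.sin(q[0])+x[2]*np.sin(q[0]+q[1])+x[3]*np.cos(q[0]+q[1])-r,x[4]+x[1]*np.cos(q[0])+x[2]*np.cos(q[0]+q[1])-x[3]*np.sin(q[0]+q[1])-z]
    q=least_squares(f,[.3,1.5]).x;return q.round(3),"elbow r",round(x[1]*np.sin(q[0]))
for r,z in [(560,81),(560,160),(605,118),(620,160)]:print(r,z,ik(r,z))
```

```text
scanner [ 5.32695e+02 -1.74811e+02 -3.39000e-01] [[-1.2, 2.9], [1.1, 2.5], [0.0, -4.2], [-0.2, -3.9], [-0.6, 1.4], [0.9, 1.4]]
pad [ 5.29365e+02 -1.82518e+02 -3.08000e-01] [[-1.4, -0.9], [1.3, -1.0], [1.5, 1.2], [-1.4, 1.2]]
560 81 (array([0.446, 1.628]), 'elbow r', 181)
560 160 (array([0.36, 1.55]), 'elbow r', 147)
605 118 (array([0.498, 1.455]), 'elbow r', 200)
620 160 (array([0.494, 1.36 ]), 'elbow r', 199)
```

{"op": "move_arm", "data": {
  "dp": [
    [32,-11,-10],
    [32,-11,-15],
    [33,-12,-15],
    [0,0,-40],
    [0,0,-40],
    [0,0,-30],
    [0,0,-23],
    [0,0,0]
  ],
  "rotation": [
    [0,0,0],
    [0,0,0],
    [0,0,0],
    [0,0,0],
    [0,0,0],
    [0,0,0],
    [0,0,0],
    [0,0,0]
  ],
  "hand": [1,1,1,1,1,1,1,1]
}}

```text
clock: 3.8
eef_pos: [540.2, -178.4, 81.8]
eef_rot: [3.142, -0.002, 2.798]
wrist_force: [0.4, 0.5, 0.7]
finger_gap: 93.6
finger_force: 0.0
```

{"op": "move_arm", "data": {
  "dp": [
    [0,0,0],
    [0,0,0],
    [0,0,0],
    [0,0,0],
    [0,0,0],
    [0,0,0],
    [0,0,0],
    [0,0,0]
  ],
  "rotation": [
    [0,0,0],
    [0,0,0],
    [0,0,0],
    [0,0,0],
    [0,0,0],
    [0,0,0],
    [0,0,0],
    [0,0,0]
  ],
  "hand": [0.6,0.5,0.4,0.3,0.2,0.2,0.2,0.2],
  "newtons": 25
}}

```text
clock: 4.8
eef_pos: [541.4, -178.9, 82.4]
eef_rot: [3.142, -0.0, 2.798]
wrist_force: [1.0, 0.9, 0.2]
finger_gap: 39.9
finger_force: 24.9
```

{"op": "move_arm", "data": {
  "dp": [
    [0,0,10],
    [0,0,15],
    [0,0,17],
    [1,-4,0],
    [1,-4,0],
    [1,-4,0],
    [1,-4,0],
    [1,-4,0],
    [0,-3,0],
    [0,0,0]
  ],
  "rotation": [
    [0,0,0],
    [0,0,0],
    [0,0,0],
    [0,0,-0.11],
    [0,0,-0.11],
    [0,0,-0.11],
    [0,0,-0.11],
    [0,0,-0.11],
    [0,0,-0.11],
    [0,0,0]
  ],
  "hand": [0.2,0.2,0.2,0.2,0.2,0.2,0.2,0.2,0.2,0.2]
}}

```text
clock: 6.05
eef_pos: [546.6, -202.2, 125.4]
eef_rot: [3.141, 0.001, 2.138]
wrist_force: [0.0, 0.1, -2.2]
finger_gap: 40.1
finger_force: 24.9
```

Run:
```python
from h import *
from cell import camera
import cv2
s=log();print({k:np.round(v,3).tolist() for k,v in s.items()})
c=camera("wrist");d=camera("top");pickle.dump((s,c),open("w2.pkl","wb"))
a=cv2.resize(c["image"][200:400,150:400,::-1],None,fx=1.6,fy=1.6,interpolation=cv2.INTER_CUBIC)
b=cv2.resize(d["image"][120:320,215:465,::-1],None,fx=1.6,fy=1.6,interpolation=cv2.INTER_CUBIC)
b=cv2.resize(d["image"][120:320,215:415,::-1],None,fx=3,fy=3,interpolation=cv2.INTER_CUBIC)
cv2.imwrite("pics/top2.png",b);cv2.imwrite("pics/w2.png",c["image"][:,:,::-1])
```

```text
{'clock': 6.05, 'joints': [-0.417, 0.446, 1.515, -0.0, 1.18, -0.985], 'qd': [0.006, 0.001, 0.005, 0.001, -0.003, -0.059], 'effort': [-0.267, -60.66, -34.333, 0.018, 0.085, 1.189], 'eef_pos': [546.555, -202.202, 125.371], 'eef_rot': [3.141, 0.001, 2.138], 'wrist_force': [0.011, 0.076, -2.204], 'moment': [-0.056, 0.002, 0.013], 'finger_force': 24.914, 'finger_gap': 40.064}
```

View pics/w2.png

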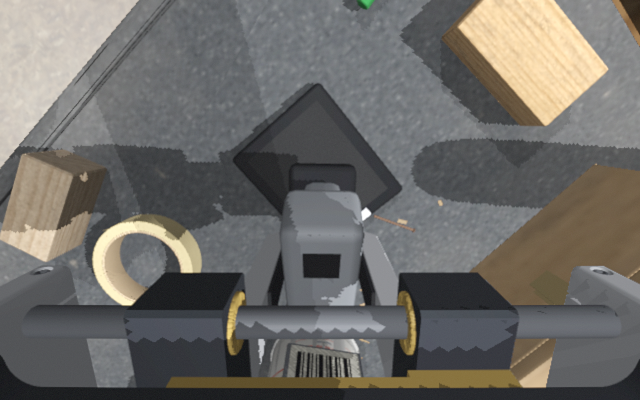

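View pics/top2.png

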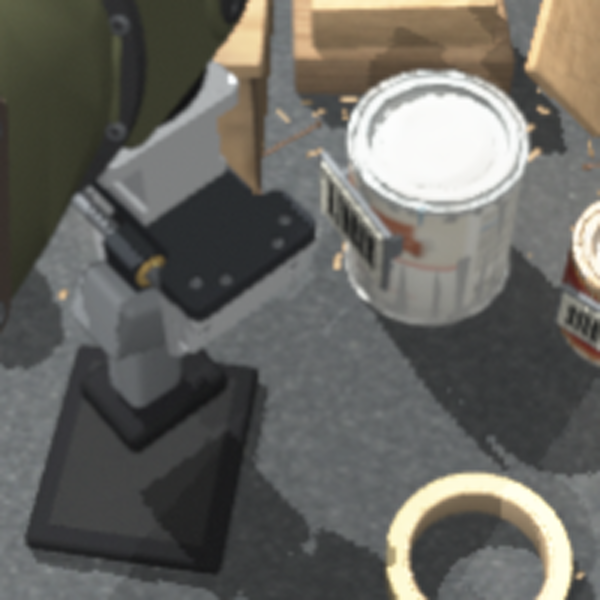

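The wrist view shows the scanner hanging straight: head rear-top corners (283,233), (362,236), rear-bottom (290,193), (360,193), foot rear-top (289,165), (355,165). The label plate's top edge runs from about (291,346) to (361,352), so it is ahead and nearly centred. The top view shows the scanner clear of the pad and the tin unmoved. Next I'll work out the aim.

Run:
```python
from h import *
s,c=pickle.load(open("w2.pkl","rb"));print(c["cx"],c["cy"])
m=np.array(c["mount"]);R=m[:3,:3].T;t=-R@m[:3,3]   # tool->cam
# tool frame: scanner x=-toolx? yaw tool=scanner+pi, z down: scanner axes in tool: x->-x, y->y, z->-z
F=np.diag([-1.,1,-1])
hd=head([[-40,-20,18],[-40,20,18],[-40,-20,-18],[-40,20,-18]])
L=np.vstack([hd,[[-33,-26,18],[-33,26,18]]])-[12,0,88]
px=np.array([(283,233),(362,236),(290,193),(360,193),(289,165),(355,165)],float)
def tool(p,X): # p: x,z of grip in tool, pitch
    return (np.array(X)@Ro.from_euler('y',p[2]).as_matrix().T)@F.T+[p[0],0,p[1]]
f=lambda p:(proj(c,tool(p,L),R,t)-px).ravel()
for fix in (0,1):
    r=least_squares(f if not fix else (lambda q:f([q[0],-19.,q[1]])),[0,-19,0] if not fix else [0,0.],x_scale=[10,10,.1] if not fix else [10,.1]);print(r.x.round(3),r.fun.reshape(-1,2).round(1).tolist())
Rt=Ro.from_euler('xyz',s['eef_rot']).as_matrix()
lp=[620.3,-316.5,-1.168]
lab=np.array([lp[0],lp[1],78])
W=place(lp,[[0,32,23],[0,-32,23],[0,36,27],[0,-36,27]],78)
print("label pred px",proj(c,(W-s['eef_pos'])@Rt,R,t).round(1))
for p in ([0,-19,0],[r.x[0],-19,r.x[1]]):
    w=s['eef_pos']+Rt@tool(p,[[48-12,0,71-88]])[0]
    Rs=Rt@F@Ro.from_euler('y',p[2]).as_matrix()@HR   # window axes
    Rs=Rt@F@Ro.from_euler('y',p[2]).as_matrix()@Ro.from_euler('y',np.radians(25)).as_matrix()
    print("label in window",(Rs.T@(lab-w)).round(1),"axis",Rs[:,0].round(3))
```

```text
321.00355683027874 203.00716510814385
[-9.811  2.654  0.054] [[0.3, 3.2], [0.0, 0.2], [-1.3, -2.7], [-3.9, -2.7], [0.9, 0.9], [-0.9, 0.9]]
[-4.673e+00 -4.000e-03] [[-5.6, 4.1], [6.4, 1.1], [-5.2, -4.7], [0.3, -4.7], [-1.6, 2.9], [1.7, 2.9]]
label pred px [[361.7 393.8]
 [283.9 383.4]
 [367.2 398.7]
 [278.4 386.8]]
label in window [111.5   0.7  -2.6] axis [ 0.487 -0.764 -0.422]
label in window [107.3   0.7  -5.2] axis [ 0.488 -0.766 -0.418]
```

Run:
```python
from h import *
s,c=pickle.load(open("w2.pkl","rb"))
m=np.array(c["mount"]);R=m[:3,:3].T;t=-R@m[:3,3]
Rt=Ro.from_euler('xyz',s['eef_rot']).as_matrix()
L=[[0,36,-27],[0,-36,-27]]
pr=lambda lp:proj(c,(place(lp,L,78)-s['eef_pos'])@Rt,R,t)
print(pr([620.3,-316.5,-1.168]).round(1))
px=np.array([(361,352),(291,346)])
r=least_squares(lambda p:(pr(p)-px).ravel(),[620,-316,-1.168],x_scale=[100,100,1]);print(r.x.round(2),r.fun.round(1))
```

```text
[[359.1 350.8]
 [285.8 340.6]]
[ 625.22 -317.92   -1.11] [ 1.9  0.3 -1.8 -0.2]
```

The label's lower edge lands within about 5 px of where it was predicted, so the aim is good to about 5 mm. I'll trim slightly and hold.

{"op": "move_arm", "data": {
  "dp": [
    [2,0,-4],
    [0,0,0],
    [0,0,0],
    [0,0,0],
    [0,0,0],
    [0,0,0],
    [0,0,0],
    [0,0,0],
    [0,0,0],
    [0,0,0]
  ],
  "rotation": [
    [0,0,0],
    [0,0,0],
    [0,0,0],
    [0,0,0],
    [0,0,0],
    [0,0,0],
    [0,0,0],
    [0,0,0],
    [0,0,0],
    [0,0,0]
  ],
  "hand": [0.2,0.2,0.2,0.2,0.2,0.2,0.2,0.2,0.2,0.2]
}}

```text
clock: 7.4
eef_pos: [548.4, -202.0, 120.5]
eef_rot: [3.142, 0.0, 2.138]
wrist_force: [-1.0, -0.3, -2.9]
finger_gap: 39.8
finger_force: 24.9
```

{"op": "move_arm", "data": {
  "dp": [
    [0,0,0],
    [0,0,0],
    [0,0,0],
    [0,0,0],
    [0,0,0],
    [0,0,0],
    [0,0,0],
    [0,0,0],
    [0,0,0],
    [0,0,0]
  ],
  "rotation": [
    [0,0,0],
    [0,0,0],
    [0,0,0],
    [0,0,0],
    [0,0,0],
    [0,0,0],
    [0,0,0],
    [0,0,0],
    [0,0,0],
    [0,0,0]
  ],
  "hand": [0.2,0.2,0.2,0.2,0.2,0.2,0.2,0.2,0.2,0.2]
}}

```text
clock: 8.65
eef_pos: [548.4, -202.0, 120.4]
eef_rot: [-3.142, -0.0, 2.138]
wrist_force: [-0.1, 0.0, -2.1]
finger_gap: 39.9
finger_force: 24.9
```

{"op": "move_arm", "data": {
  "dp": [
    [0,0,0],
    [0,0,0],
    [0,0,0],
    [0,0,0],
    [0,0,0],
    [0,0,0]
  ],
  "rotation": [
    [0,0,0],
    [0,0,0],
    [0,0,0],
    [0,0,0],
    [0,0,0],
    [0,0,0]
  ],
  "hand": [0.2,0.2,0.2,0.2,0.2,0.2]
}}

```text
clock: 9.4
eef_pos: [548.4, -202.0, 120.4]
eef_rot: [-3.142, -0.0, 2.138]
wrist_force: [-0.5, -0.6, -3.2]
finger_gap: 39.8
finger_force: 24.9
```

{"op": "move_arm", "data": {
  "dp": [
    [-1,3,2],
    [-1,3,0],
    [-1,3,0],
    [-1,3,0],
    [-2,3,0],
    [-1,2,0],
    [0,0,-10],
    [0,0,-12],
    [0,0,-10],
    [0,0,-4]
  ],
  "rotation": [
    [0,0,0.11],
    [0,0,0.11],
    [0,0,0.11],
    [0,0,0.11],
    [0,0,0.11],
    [0,0,0.11],
    [0,0,0],
    [0,0,0],
    [0,0,0],
    [0,0,0]
  ],
  "hand": [0.2,0.2,0.2,0.2,0.2,0.2,0.2,0.2,0.2,0.2]
}}

```text
clock: 10.65
eef_pos: [541.1, -184.9, 85.3]
eef_rot: [3.142, -0.001, 2.797]
wrist_force: [-0.0, -0.0, -3.1]
finger_gap: 39.9
finger_force: 24.9
```

{"op": "move_arm", "data": {
  "dp": [
    [0,0,-1],
    [0,0,-1],
    [0,0,-1],
    [0,0,0],
    [0,0,0]
  ],
  "rotation": [
    [0,0,0],
    [0,0,0],
    [0,0,0],
    [0,0,0],
    [0,0,0]
  ],
  "hand": [0.2,0.2,0.2,0.2,0.2]
}}

```text
clock: 11.28
eef_pos: [541.5, -185.0, 83.5]
eef_rot: [-3.142, 0.0, 2.798]
wrist_force: [1.0, 0.1, -2.7]
finger_gap: 40.0
finger_force: 24.9
```

{"op": "move_arm", "data": {
  "dp": [
    [0,0,-1],
    [0,0,0],
    [0,0,-1],
    [0,0,0]
  ],
  "rotation": [
    [0,0,0],
    [0,0,0],
    [0,0,0],
    [0,0,0]
  ],
  "hand": [0.2,0.2,0.2,0.2]
}}

```text
clock: 11.78
eef_pos: [541.7, -185.0, 82.3]
eef_rot: [3.142, 0.001, 2.798]
wrist_force: [-3.2, 2.4, 6.8]
finger_gap: 39.9
finger_force: 24.9
```

Contact with the pad: the force has turned upward to about 7 N. I'll release slowly, then rise.

{"op": "move_arm", "data": {
  "dp": [
    [0,0,0],
    [0,0,0],
    [0,0,0],
    [0,0,0],
    [0,0,0],
    [0,0,0],
    [0,0,0],
    [0,0,0]
  ],
  "rotation": [
    [0,0,0],
    [0,0,0],
    [0,0,0],
    [0,0,0],
    [0,0,0],
    [0,0,0],
    [0,0,0],
    [0,0,0]
  ],
  "hand": [0.45,0.5,0.6,0.7,0.8,0.9,1,1]
}}

```text
clock: 12.78
eef_pos: [541.4, -185.0, 81.5]
eef_rot: [3.142, 0.0, 2.798]
wrist_force: [-0.3, 0.6, -0.6]
finger_gap: 93.6
finger_force: 0.0
```

{"op": "move_arm", "data": {
  "dp": [
    [0,0,15],
    [0,0,30],
    [0,0,40],
    [0,0,40],
    [-30,10,40],
    [-40,15,10],
    [-30,10,0],
    [0,0,0],
    [0,0,0]
  ],
  "rotation": [
    [0,0,0],
    [0,0,0],
    [0,0,0],
    [0,0,0],
    [0,0,0],
    [0,0,0],
    [0,0,0],
    [0,0,0],
    [0,0,0]
  ],
  "hand": [1,1,1,1,1,1,1,1,1]
}}

```text
clock: 13.9
eef_pos: [441.9, -150.2, 257.2]
eef_rot: [-3.142, 0.001, 2.798]
wrist_force: [-0.5, 0.3, 0.7]
finger_gap: 94.2
finger_force: 0.0
```

Run:
```python
from h import *
from cell import camera
import cv2
c=camera("wrist");cv2.imwrite("pics/w3.png",c["image"][:,:,::-1])
```

```text
(no output)
```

View pics/w3.png

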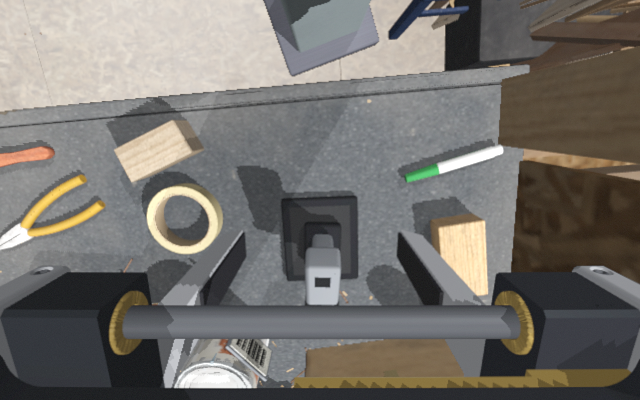

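The scanner stands upright and centred on the pad (head around (323,275), pad 282–357), and the gripper is clear of it.

```bash
python3 -c "
from cell import manip
print(manip.sign_off())"
```

```text
the job is handed in; nothing more can be done
None
```

The scanner was aimed at the middle of the large tin's label from about 11 cm and held steady for about 3 s. It is back upright on the middle of its pad, released; both tins looked undisturbed, and the job is handed in, though no verdict was returned.

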